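# Slide the screw cabinet into the bench corner

## Robot

A 6-joint arm with a two-finger parallel gripper is mounted at the origin on the work surface. World frame = base frame: x ahead of the robot, y to its left, z up, the work surface at z = 0. Lengths are in m, angles in rad, forces in N, time in s.
With the tool pointing down it reaches from about 0.375 to 0.975 m from the base axis. Payload 3.8 kg.
Tool frame: the origin (TCP) lies midway between the tips of the shut fingers; the grasp point (between the pads) lies 19 mm behind it; z points along the fingers, y is the line along which they close (so a half turn about z gives the same grasp; the last joint's range is limited). The gripper opens to 85 mm and grips with 20 to 120 N. Pads are 22 mm wide; open, the fingers measure 114 mm over their backs; the gripper's body (76 mm by 85 mm) begins 54 mm behind the grasp point. The pads swing forward as they close: fully open they stand 13 mm farther back than shut.
Start: joints at [-1.16, 0.264, 1.604, -0, 1.274, -0.037], TCP at [0.292, -0.608, 0.231] pointing down, gripper open.
Joint ranges: [-2.63, 2.63], [-0.94, 2.18], [0.31, 2.57], [-1.31, 4.45], [0, 2.66], [-2.55, 2.55]. Speed limits (rad/s): [2.57, 2.57, 3.14, 3.14, 3.14, 3.14].

## Interface

Orientations are given as a rotation vector (axis times angle).
In Python, from workcell import bot gives the robot as it stands.
- The arm moves only by the tool step_arm, never from a script. Its argument "motion" is a list of rows, each a list of 5 numbers: the finger opening in cm, from 0 to 8.54, then the shift along the tool's x, y, z in cm, then the turn about the tool's z in degrees. In form: [[claw, dx, dy, dz, twist], ...]. A call has 1 to 20 rows; each row is the pose to reach, as a shift and turn from the pose commanded when the call began, along the tool's axes at that moment; what a row does not reach only later rows make up. A row lasts 1/10 s, in which the tool goes at most 50 mm and 8.59 degrees, less where a joint would pass 70% of its speed; a pose out of reach is approached as far as the arm can. A call with a gripper value outside its range is refused whole. The fingers move at their own pace and stop on an object; "force" is the grip in N (left out, the last holds). Time passes only in rows, so rows that repeat a pose let the fingers close. It gives the time, the measured TCP pose, the force, the opening and the grip force at its end, in the units of the state.
- bot.read_state(): the state, without advancing time (a new reading comes with each control period).
- bot.read_camera(name): name is "scene" or "side" or "wrist"; returns (picture, depth): 400x640x3 uint8, red, green, blue; 400x640 float32, m along the optical axis (not along the pixel's ray), 0 where there is no reading.
- bot.calibration(name): a dict with "mtx" (3x3 intrinsics, pixels), "origin" and "orientation" of the camera in the world; the wrist camera has in their place "T_tool_cam" (4x4, takes a point from camera to tool coordinates, whose origin is the TCP and whose axes are the flange's). Camera axes: x right, y up, looking along -z (the intrinsics and any distortion apply to the point x, -y, -z); pixel columns grow to the right and rows downward; lengths in m; the calibration is good to about 2 mm. A picture is of the moment at which its call begins: read the wrist's pose just before it. calibration takes no time and is no camera call.
- bot.finish_job(): hands the job in; it is judged then, once.
The state is a dict: "time": time; "q": joint angles; "joint_vel": joint speeds; "joint_torque": joint torques, N m; "tool_pos": TCP position; "tcp_rot": TCP orientation; "wrist_force": force on the tool from outside, world axes, zero at the start; "torque": the same for the moment, N m; "width": opening from 0.0 (shut) to 1.0 (fully open); "grip_force": force on a finger pad.
Only numpy, scipy, OpenCV 4.12 (cv2) and the standard library are available. Lean on these libraries where they do the work, as an engineer would, in place of code of your own. Each camera call takes 0.05 s, during which the arm holds its last target. There are 200 camera calls.

## Task

Push the heavy little screw cabinet across the bench until its base is flush against both the long back rail and the end fence, seated square in the inner corner that they form. Push with the fingers low on its base so that it slides and never tips or lifts; do not touch its carrying handle, and leave the mallet, glue bottle, offcut and screwdriver where they are.

Things in the scene. Friction and masses are not known exactly. Their poses are not given: they have to be found in the camera images.
- cabinet: Loose heavy plywood drawer cabinet, about 2 kg. Its dark plinth, 120 (x) by 170 (y) by 45 mm high, projects 15 mm all round beyond the case of 90 by 140, 200 mm high in all. Origin: centre of the underside; x points from drawer fronts to back, y to its left, z up. Sliding takes about 8 to 18 N; pushed above some 80 mm it may tip.
- handle: Steel carrying handle fixed on the cabinet's top, a bar 10 mm thick and 100 mm long along the cabinet's y, its top 240 mm above the bench. Origin: on the cabinet's top, in the middle. Not to be touched.
- seat_corner (a point): The back left lower corner of the cabinet's plinth (60 mm along x and 85 mm along y from the cabinet's origin, on the bench); it belongs in the inner corner of the rails.
- corner: Two wooden rails fixed in an L, 30 wide and 40 mm high. Origin: inner corner, at bench height. Back rail's inner face: plane x = 0, y from -260 to +30 mm; end fence's: plane y = 0, x from -200 to 0. The rails lie on the positive sides. The cabinet starts on the negative side of both, 20 to 100 mm short, turned up to 0.2 rad; when seated its axes are parallel to these.
- mallet: Loose pale wooden mallet standing on its round head (76 mm across), 245 mm high, beyond the end fence (+y). Origin: centre of the underside. Leave alone.
- glue: Loose white glue bottle, 56 mm across and 160 mm high, beyond the end fence (+y), near the corner. Origin: centre of the underside. Leave alone.
- offcut: Loose flat offcut of wood 160 x 70 x 30 mm, to the right of the work (-y). Origin: centre of the underside. Leave alone.
- screwdriver: Loose screwdriver lying on the bench behind the back rail. Origin: under its middle. Leave alone.
Mind the look-alikes: they are no part of the job. Of the things that look like the cabinet, the larger one is meant.

How it is judged:
By the outcome, as a careful person would: the job done as asked, in the order asked, and still so for the second after the job is handed in, with the robot touching nothing.
It also fails if it takes over 64 s, if anything falls off the work surface, if the arm or the gripper's body presses on something with over 40 N, if the wrist force passes 120 N, or if a joint passes its speed limit or range.

## Working session

There is one attempt and no reset: what is moved stays moved. The work goes in short steps, Python scripts to look and compute and a tool call to move; the robot and the scene stay as the last step left them, time stands still between calls to the robot, and variables do not carry over. Pictures are saved under pics/ and viewed, at most 10 in all, crops included, and the job is handed in when it is done.

Besides the shell and the picture viewer there is one more tool, called after "Request:" as name(argument=value, ...) on one line, values as JSON. step_arm: Moves the arm, as the interface text tells. Its arguments: {"type":"object","properties":{"motion":{"type":"array","items":{"type":"array","items":{"type":"number"}}},"force":{"type":"number"}},"required":["motion"]}

```bash
mkdir -p pics
cat > h.py <<'E'
import numpy as np, cv2
from scipy.spatial.transform import Rotation as R
from workcell import bot
def cam(name):
    c=bot.calibration(name); o=np.array(c["origin"]); q=np.array(c["orientation"]).astype(float)
    M=q if q.shape==(3,3) else R.from_rotvec(q).as_matrix()
    return np.array(c["mtx"]),o,M,c
def pts(name,d):
    K,o,M,c=cam(name); v,u=np.mgrid[0:d.shape[0],0:d.shape[1]]
    x=(u-K[0,2])/K[0,0]*d; y=(v-K[1,2])/K[1,1]*d
    return np.stack([x,-y,-d],-1)@M.T+o
def ray(name,uv,z):
    K,o,M,c=cam(name); u,v=uv
    r=M@np.array([(u-K[0,2])/K[0,0],-(v-K[1,2])/K[1,1],-1]); return o+r*(z-o[2])/r[2]
def shot(name,f):
    p,d=bot.read_camera(name); cv2.imwrite(f,p[:,:,::-1]); return p,d
E
python3 - <<'E'
from h import *
for n in ("scene","side"):
    print(bot.calibration(n)); p,d=shot(n,f"pics/{n}0.png"); np.savez(f"{n}0.npz",p=p,d=d)
print(bot.read_state())
E
```

```text
{'mtx': array([[371.39257577,   0.        , 320.72228842],
       [  0.        , 371.39257577, 203.17102972],
       [  0.        ,   0.        ,   1.        ]]), 'origin': array([0.90703955, 0.29672654, 0.8973924 ]), 'orientation': array([0.25965214, 0.6166178 , 2.33653187])}
{'mtx': array([[466.70568381,   0.        , 311.76176509],
       [  0.        , 466.70568381, 205.56563234],
       [  0.        ,   0.        ,   1.        ]]), 'origin': array([ 1.08272872, -0.90158723,  0.83779385]), 'orientation': array([0.93135293, 0.24370807, 0.42844655])}
{'time': 0.1, 'q': array([-1.15989110e+00,  2.64662916e-01,  1.60526964e+00, -3.01734714e-05,
        1.27366095e+00, -3.69258986e-02]), 'joint_vel': array([-4.84479641e-05, -2.06068030e-03, -3.74729494e-03, -5.70065346e-05,
       -8.00798559e-04,  1.14464968e-03]), 'joint_torque': array([ 3.29644045e-04, -5.16708612e+01, -3.68588948e+01, -9.95721120e-05,
        6.25811663e-03,  3.60275828e-05]), 'tool_pos': array([ 0.29199174, -0.60784261,  0.23007915]), 'tcp_rot': array([-3.06124948e+00, -6.97166114e-01,  6.28399940e-04]), 'wrist_force': array([ 0.17151641, -0.579536  , -0.19013319]), 'torque': array([ 0.03343111, -0.02651306,  0.00792917]), 'grip_force': 0.0, 'width': 0.9972626648702004}
```

View pics/scene0.png

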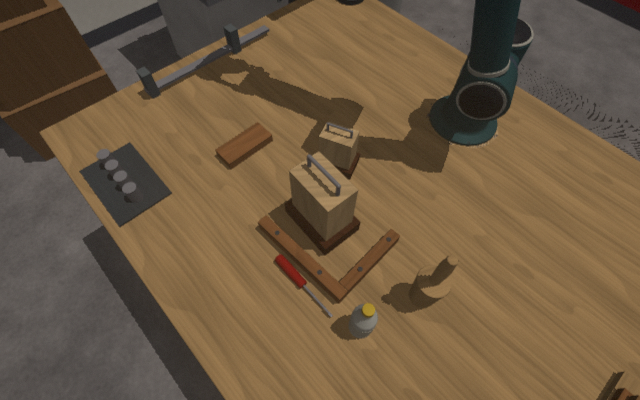

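View pics/side0.png

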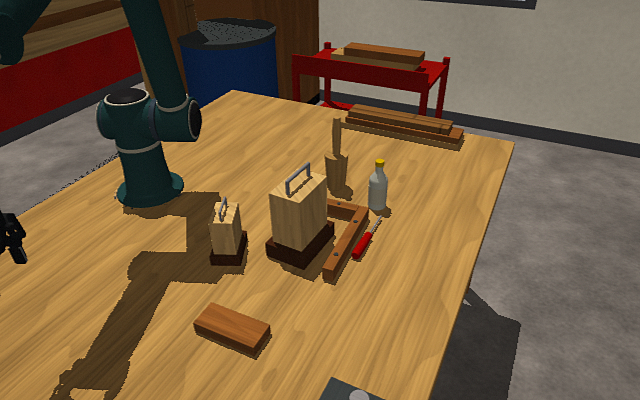

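Scene view: the large cabinet (323,205) and its small look-alike (340,148) are the two candidates. I choose the larger. The rails' L has its corner near (340,292), the mallet is at (430,285), the glue at (363,320), the screwdriver at (300,285) and the offcut at (245,145). In the side view the large cabinet is at (300,215) and the small one at (228,235).

```bash
cat >> h.py <<'E'
def rect(P):
    r=cv2.minAreaRect((P[:,:2]*1000).astype(np.float32)); return np.round(r[0],1),np.round(r[1],1),round(r[2],1),cv2.boxPoints(r).round(0).tolist()
def levels(name,p,d,box,bands):
    X=pts(name,d); b=(d>0)&(X[...,0]>box[0])&(X[...,0]<box[1])&(X[...,1]>box[2])&(X[...,1]<box[3])
    for lo,hi in bands:
        m=(b&(X[...,2]>lo)&(X[...,2]<hi)).astype(np.uint8)
        n,l,s,c=cv2.connectedComponentsWithStats(m)
        for i in range(1,n):
            if s[i,4]>40:
                P=X[l==i]; print(name,(lo,hi),s[i,4],c[i].round(),"z",P[:,2].mean().round(4),"rgb",p[l==i].mean(0).round(),rect(P))
E
python3 - <<'E'
from h import *
for n in ("scene","side"):
    a=np.load(n+"0.npz"); levels(n,a['p'],a['d'],(.3,1.1,-.5,.5),[(.02,.034),(.034,.042),(.042,.05),(.19,.206)])
p=np.load("scene0.npz")["p"][100:320,200:480,::-1]; cv2.imwrite("pics/crop.png",cv2.resize(p,None,fx=2.7,fy=2.7,interpolation=cv2.INTER_CUBIC))
E
```

```text
scene (0.02, 0.034) 1077 [243. 143.] z 0.0278 rgb [111.  76.  45.] (array([ 589.6, -372.2]), array([160. ,  74.5]), 1.0, [[509.0, -336.0], [510.0, -411.0], [670.0, -408.0], [669.0, -334.0]])
scene (0.02, 0.034) 172 [348. 166.] z 0.0279 rgb [66. 47. 31.] (array([ 411.9, -100.7]), array([55.8, 86.6]), 77.4, [[364.0, -119.0], [448.0, -137.0], [460.0, -83.0], [376.0, -64.0]])
scene (0.02, 0.034) 47 [136. 196.] z 0.0269 rgb [61. 57. 54.] (array([ 916.6, -418.2]), array([33.5, 14.4]), 6.0, [[899.0, -413.0], [901.0, -427.0], [934.0, -424.0], [933.0, -409.0]])
scene (0.02, 0.034) 151 [321. 233.] z 0.027 rgb [45. 31. 19.] (array([624.7,  -7.2]), array([ 96.6, 202.9]), 32.9, [[529.0, 52.0], [639.0, -119.0], [720.0, -66.0], [610.0, 104.0]])
scene (0.02, 0.034) 46 [271. 237.] z 0.0266 rgb [63. 45. 27.] (array([721.4, -77.1]), array([  1.6, 101. ]), 3.6, [[717.0, -27.0], [724.0, -128.0], [725.0, -127.0], [719.0, -27.0]])
scene (0.02, 0.034) 182 [337. 273.] z 0.0272 rgb [65. 45. 27.] (array([638.9, 120.5]), array([141. , 290.6]), 54.9, [[479.0, 146.0], [717.0, -21.0], [798.0, 95.0], [560.0, 262.0]
[... 4043 characters left out ...]
. 242.] z 0.0454 rgb [46. 27. 15.] (array([585.9, -38.6]), array([171.6, 120.4]), 87.2, [[522.0, -121.0], [642.0, -127.0], [650.0, 44.0], [530.0, 50.0]])
side (0.042, 0.05) 70 [228. 247.] z 0.0458 rgb [97. 75. 45.] (array([ 427.6, -154.9]), array([59.1, 82.2]), 23.5, [[384.0, -129.0], [417.0, -204.0], [471.0, -181.0], [438.0, -105.0]])
side (0.19, 0.206) 46 [336. 132.] z 0.1983 rgb [85. 62. 34.] (array([549.7, 270.2]), array([24.5, 12.5]), 23.5, [[536.0, 271.0], [541.0, 260.0], [563.0, 269.0], [558.0, 281.0]])
side (0.19, 0.206) 1089 [298. 187.] z 0.1991 rgb [179. 144.  86.] (array([585.3, -38. ]), array([144. ,  92.9]), 87.0, [[535.0, -107.0], [628.0, -112.0], [636.0, 31.0], [543.0, 36.0]])
```

View pics/crop.png

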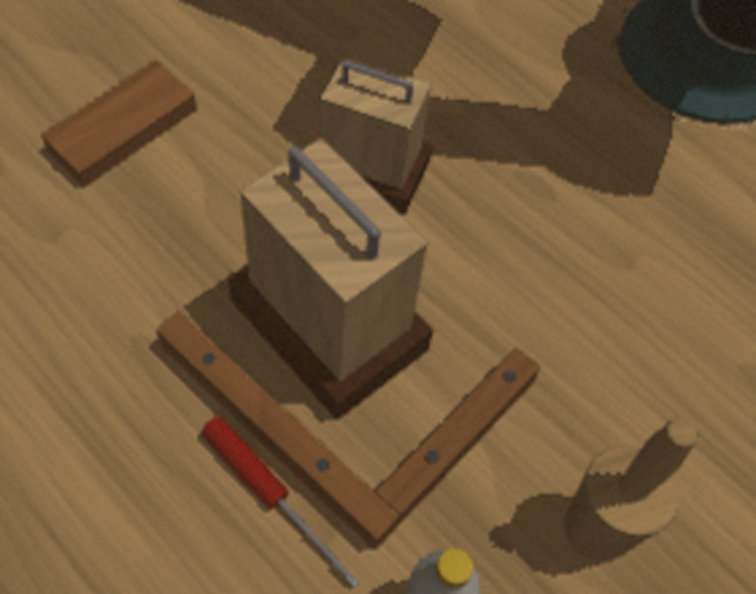

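The crop confirms the larger cabinet with its handle is the one standing before the L. The rail's L makes one rectangle fit ambiguous, so I fit each rail separately.

```bash
cat >> h.py <<'E'
def rails(name,p,d):
    X=pts(name,d); P=X[(d>0)&(X[...,2]>.036)&(X[...,2]<.043)&(X[...,0]>.4)&(X[...,0]<.8)&(X[...,1]>-.2)&(X[...,1]<.2)&(p[...,0]>85)]
    xy=P[:,:2]*1000
    B=xy[(xy[:,0]>680)&(xy[:,1]<100)]; F=xy[(xy[:,0]<665)&(xy[:,1]>90)]
    for n,Q in(("back",B),("fence",F)):
        print(name,n,len(Q),rect(Q/1000))
E
python3 - <<'E'
from h import *
for n in ("scene","side"):
    a=np.load(n+"0.npz"); rails(n,a['p'],a['d'])
E
```

```text
scene back 833 (array([702.3, -14.7]), array([ 28.7, 229.8]), 3.5, [[681.0, 99.0], [695.0, -130.0], [724.0, -129.0], [710.0, 101.0]])
scene fence 691 (array([572.4, 136.9]), array([186.7,  29.3]), 3.3, [[478.0, 146.0], [480.0, 117.0], [666.0, 128.0], [665.0, 157.0]])
side back 583 (array([704.4, -16.9]), array([ 31.2, 232.1]), 3.2, [[682.0, 98.0], [695.0, -134.0], [726.0, -132.0], [713.0, 100.0]])
side fence 145 (array([621.9, 138.6]), array([85.5, 33.2]), 3.0, [[578.0, 153.0], [580.0, 120.0], [666.0, 124.0], [664.0, 157.0]])
```

Request:
step_arm(motion=[[8.5,38.8,-45.4,0,-67.6],[8.5,38.8,-45.4,0,-67.6],[8.5,38.8,-45.4,0,-67.6],[8.5,38.8,-45.4,0,-67.6],[8.5,38.8,-45.4,0,-67.6],[8.5,38.8,-45.4,0,-67.6],[8.5,38.8,-45.4,0,-67.6],[8.5,38.8,-45.4,0,-67.6],[8.5,38.8,-45.4,0,-67.6],[8.5,38.8,-45.4,0,-67.6],[8.5,38.8,-45.4,0,-67.6],[8.5,38.8,-45.4,0,-67.6],[8.5,38.8,-45.4,0,-67.6],[8.5,38.8,-45.4,0,-67.6],[8.5,38.8,-45.4,0,-67.6],[8.5,38.8,-45.4,0,-67.6],[8.5,38.8,-45.4,0,-67.6],[8.5,38.8,-45.4,0,-67.6]])

```text
time: 1.9
tool_pos: [0.4453, -0.0323, 0.2312]
tcp_rot: [-2.16, -2.281, 0.0]
wrist_force: [1.2, -0.7, 0.2]
width: 0.991
grip_force: 0.0
```

```bash
cat >> h.py <<'E'
def st():
    s=bot.read_state(); M=R.from_rotvec(s["tcp_rot"]).as_matrix()
    print("t",s["time"],"tcp",np.round(s["tool_pos"]*1000,1),"xhead",np.degrees(np.arctan2(M[1,0],M[0,0])).round(2),"z",M[:,2].round(3),"F",np.round(s["wrist_force"],1),"w",round(s["width"],3)); return s,M
E
python3 - <<'E'
from h import *
st(); T=np.array(bot.calibration("wrist")["T_tool_cam"]); print(T.round(3))
p,d=shot("wrist","pics/wrist1.png")
a=np.load("side0.npz"); levels("side",a['p'],a['d'],(.35,.5,-.23,-.06),[(.09,.2)])
E
```

```text
t 1.9 tcp [445.3 -32.3 231.2] xhead 93.13 z [-0. -0. -1.] F [ 1.2 -0.7  0.2] w 0.991
[[ 0.001  0.952  0.305  0.077]
 [ 1.    -0.001  0.     0.   ]
 [ 0.     0.305 -0.952 -0.143]
 [ 0.     0.     0.     1.   ]]
side (0.09, 0.2) 961 [224. 219.] z 0.1253 rgb [139. 112.  70.] (array([ 423.6, -149.2]), array([ 62.6, 100.2]), 23.6, [[375.0, -116.0], [415.0, -208.0], [472.0, -183.0], [432.0, -91.0]])
```

View pics/wrist1.png

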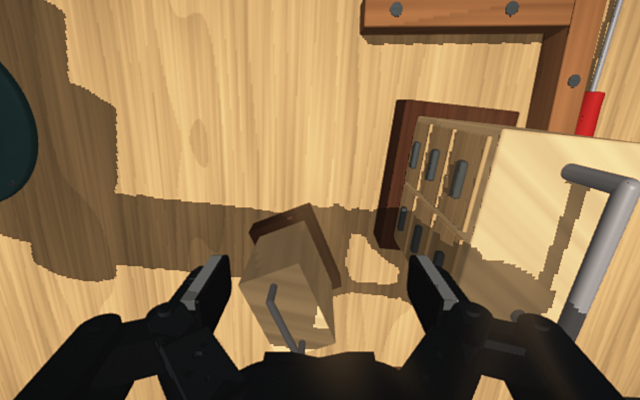

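Wrist view: the drawer fronts are at (430,200), the small cabinet at (295,290) is below and clear, and the fingers are at (215,280) and (430,280). The outer knuckles at (60,360) and (590,360) look wider than the fingers, so I measure the gripper's own profile from the depth.

Run:
```python
from h import *
K=np.array(bot.calibration("wrist")["mtx"]); T=np.array(bot.calibration("wrist")["T_tool_cam"])
p,d=bot.read_camera("wrist"); v,u=np.mgrid[0:400,0:640]
C=np.stack([(u-K[0,2])/K[0,0]*d,-(v-K[1,2])/K[1,1]*d,-d],-1)
X=(C@T[:3,:3].T+T[:3,3])*1000
m=(d>0)&(abs(X[...,0])<60)&(X[...,2]<5)&(abs(X[...,1])<120)
for z in range(-110,10,8):
    Q=X[m&(X[...,2]>=z)&(X[...,2]<z+8)]
    Q=Q[p[m&(X[...,2]>=z)&(X[...,2]<z+8)].max(1)<255]
    if len(Q): print(z,len(Q),"y",np.percentile(Q[:,1],[0.5,99.5]).round(),"x",np.percentile(Q[:,0],[.5,99.5]).round())
```

```text
-102 682 y [-27.  27.] x [17. 20.]
-94 7224 y [-70.  71.] x [ 9. 19.]
-86 10729 y [-71.  72.] x [ 2. 18.]
-78 6794 y [-72.  73.] x [-10.  17.]
-70 8482 y [-73.  73.] x [-12.  14.]
-62 1962 y [-71.  72.] x [ 6. 14.]
-54 1270 y [-53.  53.] x [-3. 12.]
-46 1431 y [-56.  56.] x [-11.  11.]
-38 1241 y [-55.  56.] x [-11.  11.]
-30 1018 y [-55.  56.] x [-11.  11.]
-22 598 y [-53.  54.] x [-11.  11.]
-14 11 y [-43.  43.] x [-8.  7.]
```

The knuckles reach ±73 mm against ±56 mm for the fingers, and the plinth sticks out only 15 mm. So I push with a finger edge and the tool turned about 51°, camera side away from the cabinet; that keeps knuckles and body clear of the case. First +y into the fence, then +x into the back rail. I lift and move over to the right-hand side.

Request:
step_arm(motion=[[8.5,0,0,-5,0],[8.5,0,0,-5,0],[8.5,-17.0,10.9,-5,140.8],[8.5,-17.0,10.9,-5,140.8],[8.5,-17.0,10.9,-5,140.8],[8.5,-17.0,10.9,-5,140.8],[8.5,-17.0,10.9,-5,140.8],[8.5,-17.0,10.9,-5,140.8],[8.5,-17.0,10.9,-5,140.8],[8.5,-17.0,10.9,-5,140.8],[8.5,-17.0,10.9,-5,140.8],[8.5,-17.0,10.9,-5,140.8],[8.5,-17.0,10.9,-5,140.8],[8.5,-17.0,10.9,-5,140.8],[8.5,-17.0,10.9,-5,140.8],[8.5,-17.0,10.9,-5,140.8],[8.5,-17.0,10.9,-5,140.8],[8.5,-17.0,10.9,-5,140.8],[8.5,-17.0,10.9,-5,140.8],[8.5,-17.0,10.9,-5,140.8]])

```text
time: 4.0
tool_pos: [0.5641, -0.1951, 0.2813]
tcp_rot: [-2.875, 1.267, -0.001]
wrist_force: [-0.2, 1.3, -0.8]
width: 0.995
grip_force: 0.0
```

```bash
cat >> h.py <<'E'
def go(dx,dy,dz=0,s=None):   # world mm -> tool cm
    s,M=st(); print("tool cm",(M.T@np.array([dx,dy,dz])/10).round(2))
E
python3 -c "
from h import *
s,M=st();print(s['q'].round(2))
t=np.array([563,-196,-3.]);go(*(t-s['tool_pos']*1000))"
```

```text
t 4.0 tcp [ 564.1 -195.1  281.3] xhead -47.57 z [ 0. -0. -1.] F [-0.2  1.3 -0.8] w 0.995
[-0.37  0.09  1.72 -0.    1.34  2.03]
t 4.0 tcp [ 564.1 -195.1  281.3] xhead -47.57 z [ 0. -0. -1.] F [-0.2  1.3 -0.8] w 0.995
tool cm [-2.000e-02  1.400e-01  2.843e+01]
```

Request:
step_arm(motion=[[8.5,0,0.1,5,0],[8.5,0,0.1,10,0],[8.5,0,0.1,15,0],[8.5,0,0.1,19,0],[8.5,0,0.1,22,0],[8.5,0,0.1,25,0],[8.5,0,0.1,27,0],[8.5,0,0.1,28.2,0],[8.5,0,0.1,28.2,0],[8.5,0,0.1,28.2,0]])

```text
time: 5.0
tool_pos: [0.5639, -0.1957, -0.0]
tcp_rot: [-2.875, 1.266, -0.002]
wrist_force: [-0.4, 0.2, 0.8]
width: 0.994
grip_force: 0.0
```

```bash
python3 -c "
from h import *
a=np.radians(93.3)
for L in (15,60,70):go(L*np.cos(a),L*np.sin(a))
shot('side','pics/side1.png')"
```

```text
t 5.0 tcp [ 563.9 -195.7   -0. ] xhead -47.52 z [ 0.001 -0.    -1.   ] F [-0.4  0.2  0.8] w 0.994
tool cm [-1.16 -0.95 -0.  ]
t 5.0 tcp [ 563.9 -195.7   -0. ] xhead -47.52 z [ 0.001 -0.    -1.   ] F [-0.4  0.2  0.8] w 0.994
tool cm [-4.65 -3.79 -0.  ]
t 5.0 tcp [ 563.9 -195.7   -0. ] xhead -47.52 z [ 0.001 -0.    -1.   ] F [-0.4  0.2  0.8] w 0.994
tool cm [-5.43 -4.42 -0.  ]
```

View pics/side1.png

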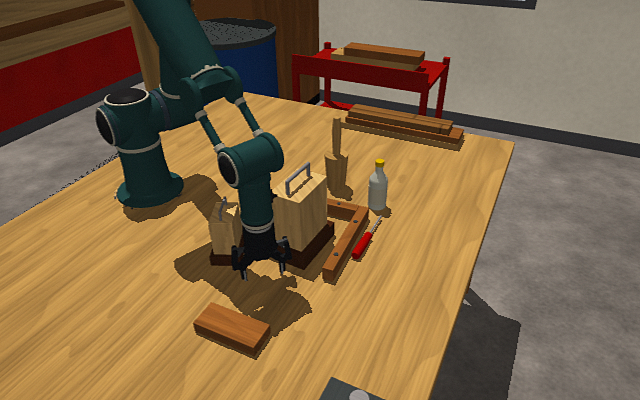

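Side view: the gripper is low at (262,255) to the right of the cabinet's plinth, clear of the small cabinet (225,240) and the offcut. Pushing along +y.

Request:
step_arm(motion=[[8.5,-0.39,-0.32,0,0],[8.5,-0.77,-0.63,0,0],[8.5,-1.16,-0.95,0,0],[8.5,-1.55,-1.26,0,0],[8.5,-1.71,-1.39,0,0],[8.5,-1.86,-1.52,0,0],[8.5,-2.02,-1.64,0,0],[8.5,-2.17,-1.77,0,0],[8.5,-2.33,-1.9,0,0],[8.5,-2.48,-2.02,0,0],[8.5,-2.64,-2.15,0,0],[8.5,-2.79,-2.28,0,0],[8.5,-2.95,-2.4,0,0],[8.5,-3.1,-2.53,0,0]])

```text
time: 6.45
tool_pos: [0.5621, -0.1576, -0.0002]
tcp_rot: [2.873, -1.267, 0.006]
wrist_force: [1.8, -8.2, -2.0]
width: 0.997
grip_force: 0.0
```

```bash
cat >> h.py <<'E'
def cab():
    for n in ("scene","side"):
        p,d=bot.read_camera(n); np.savez(n+"1.npz",p=p,d=d)
        X=pts(n,d); P=X[(d>0)&(X[...,2]>.192)&(X[...,2]<.206)&(p[...,0]>100)&(X[...,0]>.5)&(X[...,0]<.72)&(X[...,1]>-.16)&(X[...,1]<.12)]
        c,s,a,b=rect(P); yaw=(a+45)%90-45; d_=c-np.array([679.3,128.1]); f=np.radians(3.3)
        print(n,len(P),c,s,"yaw rel",round(yaw-3.3,1),"corner frame",round(d_[0]*np.cos(f)+d_[1]*np.sin(f),1),round(-d_[0]*np.sin(f)+d_[1]*np.cos(f),1))
E
python3 -c "
from h import *
st();cab()"
```

```text
t 6.45 tcp [ 5.621e+02 -1.576e+02 -2.000e-01] xhead -47.61 z [ 0.003 -0.003 -1.   ] F [ 1.8 -8.2 -2. ] w 0.997
scene 1643 [582.1 -39.1] [162.7  89.4] yaw rel -4.5 corner frame -106.7 -161.3
side 794 [585.3 -31. ] [143.9  92.3] yaw rel -4.9 corner frame -103.0 -153.4
```

Request:
step_arm(motion=[[8.5,-0.23,-0.19,0,0],[8.5,-0.47,-0.38,0,0],[8.5,-0.7,-0.57,0,0],[8.5,-0.93,-0.76,0,0],[8.5,-1.16,-0.95,0,0],[8.5,-1.4,-1.14,0,0],[8.5,-1.63,-1.33,0,0],[8.5,-1.86,-1.52,0,0],[8.5,-2.09,-1.71,0,0],[8.5,-2.33,-1.9,0,0],[8.5,-2.56,-2.09,0,0],[8.5,-2.79,-2.28,0,0]])

```text
time: 7.75
tool_pos: [0.5606, -0.1217, 0.0]
tcp_rot: [2.873, -1.267, 0.007]
wrist_force: [1.6, -8.6, -1.4]
width: 0.99
grip_force: 1.6
```

```bash
python3 -c "
from h import *
st();cab()"
```

```text
t 7.75 tcp [ 560.6 -121.7    0. ] xhead -47.6 z [ 0.004 -0.003 -1.   ] F [ 1.6 -8.6 -1.4] w 0.99
scene 1717 [577.8 -33.5] [ 90.  218.8] yaw rel 0.3 corner frame -110.6 -155.5
side 759 [578.2 -41.5] [ 94.6 235.5] yaw rel -1.6 corner frame -110.7 -163.5
```

```bash
python3 - <<'E'
s=open('h.py').read()
a=s.index("X=pts(n,d); P=X[(d>0)&(X[...,2]>.192)"); b=s.index("c,s,a,b=rect(P)")
s=s[:a]+"""X=pts(n,d); q=p.astype(int); m=((d>0)&(X[...,2]>.190)&(X[...,2]<.206)&(q[...,0]-q[...,2]>30)&(X[...,0]>.5)&(X[...,0]<.75)&(X[...,1]>-.16)&(X[...,1]<.14)).astype(np.uint8)
        m=cv2.morphologyEx(m,cv2.MORPH_OPEN,np.ones((3,3))); P=X[m>0]
        """+s[b:]
open('h.py','w').write(s)
E
python3 -c "
from h import *
cab()"
```

```text
scene 1919 [576.2   5.8] [ 91.1 141. ] yaw rel 0.4 corner frame -110.0 -116.2
side 845 [579.1   2.7] [ 91. 142.] yaw rel 1.6 corner frame -107.3 -119.4
```

Request:
step_arm(motion=[[8.5,-0.23,-0.19,0,0],[8.5,-0.47,-0.38,0,0],[8.5,-0.7,-0.57,0,0],[8.5,-0.93,-0.76,0,0],[8.5,-1.16,-0.95,0,0],[8.5,-1.4,-1.14,0,0],[8.5,-1.63,-1.33,0,0],[8.5,-1.86,-1.52,0,0],[8.5,-2.09,-1.71,0,0],[8.5,-2.25,-1.83,0,0],[8.5,-2.4,-1.96,0,0],[8.5,-2.56,-2.09,0,0],[8.5,-2.71,-2.21,0,0],[8.5,-2.71,-2.21,0,0]])

```text
time: 9.35
tool_pos: [0.5587, -0.0917, 0.0004]
tcp_rot: [2.868, -1.265, 0.012]
wrist_force: [-1.0, -29.3, -1.1]
width: 0.996
grip_force: 9.7
```

```bash
python3 -c "
from h import *
st();cab()"
```

```text
t 9.35 tcp [ 5.587e+02 -9.170e+01  4.000e-01] xhead -47.6 z [ 0.004 -0.009 -1.   ] F [ -1.  -29.3  -1.1] w 0.996
scene 1988 [570.1  34.3] [ 90.9 139.9] yaw rel 3.6 corner frame -114.4 -87.4
side 759 [572.5  30. ] [ 89.5 142.4] yaw rel 3.2 corner frame -112.3 -91.8
```

Request:
step_arm(motion=[[8.5,1.2,1.0,0,0],[8.5,2.3,1.9,0,0],[8.5,2.3,1.9,0,0],[8.5,2.3,1.9,-5,0],[8.5,2.3,1.9,-10,0],[8.5,2.3,1.9,-15,0],[8.5,2.3,1.9,-20,0],[8.5,2.3,1.9,-25,0],[8.5,2.3,1.9,-28,-8],[8.5,2.3,1.9,-28,-16],[8.5,2.3,1.9,-28,-24],[8.5,2.3,1.9,-28,-32],[8.5,2.3,1.9,-28,-40],[8.5,2.3,1.9,-28,-48],[8.5,2.3,1.9,-28,-56],[8.5,2.3,1.9,-28,-64],[8.5,2.3,1.9,-28,-72],[8.5,2.3,1.9,-28,-80],[8.5,2.3,1.9,-28,-88],[8.5,2.3,1.9,-28,-88]])

```text
time: 11.45
tool_pos: [0.5582, -0.1134, 0.2789]
tcp_rot: [-2.946, -1.088, 0.001]
wrist_force: [-0.3, -0.8, 0.2]
width: 0.997
grip_force: 0.0
```

```bash
python3 -c "
from h import *
s,M=st();t=np.array([445,0,281.]);go(*(t-s['tool_pos']*1000));cab()"
```

```text
t 11.45 tcp [ 558.2 -113.4  278.9] xhead 40.53 z [-0.001  0.001 -1.   ] F [-0.3 -0.8  0.2] w 0.997
t 11.45 tcp [ 558.2 -113.4  278.9] xhead 40.53 z [-0.001  0.001 -1.   ] F [-0.3 -0.8  0.2] w 0.997
tool cm [ -1.24 -15.98  -0.19]
scene 1985 [569.7  33.8] [ 91.1 140.1] yaw rel 3.4 corner frame -114.8 -87.8
side 932 [570.7  31.6] [ 91.7 145. ] yaw rel 3.7 corner frame -114.0 -90.1
```

Request:
step_arm(motion=[[8.5,-0.3,-4,0,-8.5],[8.5,-0.6,-8,0,-17],[8.5,-0.9,-12,0,-25.5],[8.5,-1.2,-16,0,-34],[8.5,-1.2,-16,0,-42.5],[8.5,-1.2,-16,0,-51],[8.5,-1.2,-16,0,-59.5],[8.5,-1.2,-16,0,-68],[8.5,-1.2,-16,0,-76.5],[8.5,-1.2,-16,0,-85],[8.5,-1.2,-16,0,-93.5],[8.5,-1.2,-16,0,-103.8],[8.5,-1.2,-16,0,-103.8],[8.5,-1.2,-16,0,-103.8]])

```text
time: 12.95
tool_pos: [0.4454, -0.0002, 0.2793]
tcp_rot: [-0.969, -2.988, -0.0]
wrist_force: [0.4, 1.1, 0.1]
width: 0.995
grip_force: 0.0
```

Request:
step_arm(motion=[[8.5,0,0,5,0],[8.5,0,0,10,0],[8.5,0,0,15,0],[8.5,0,0,19,0],[8.5,0,0,22,0],[8.5,0,0,25,0],[8.5,0,0,27,0],[8.5,0,0,27.9,0],[8.5,0,0,27.9,0],[8.5,0,0,27.9,0]])

```text
time: 13.95
tool_pos: [0.4464, -0.0004, 0.0011]
tcp_rot: [0.965, 2.988, 0.001]
wrist_force: [0.3, -0.9, 0.6]
width: 0.997
grip_force: 0.0
```

```bash
python3 -c "
from h import *
a=np.radians(3.3);go(50*np.cos(a),50*np.sin(a))
shot('scene','pics/scene2.png')"
```

```text
t 13.95 tcp [ 4.464e+02 -4.000e-01  1.100e+00] xhead 144.19 z [ 0.001 -0.    -1.   ] F [ 0.3 -0.9  0.6] w 0.997
tool cm [-3.88  3.15  0.01]
```

View pics/scene2.png

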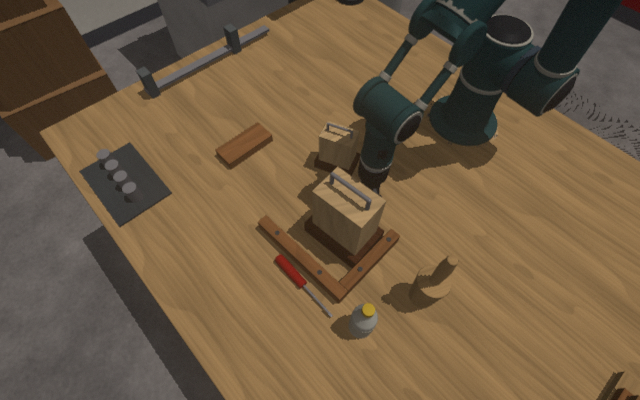

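Scene view: the cabinet (345,215) sits near the fence (375,260). The gripper is in front of it at (370,185), and the small cabinet (335,148) and offcut have not moved. Pushing along +x.

Request:
step_arm(motion=[[8.5,-0.39,0.32,0,0],[8.5,-0.78,0.63,0,0],[8.5,-1.16,0.95,0,0],[8.5,-1.4,1.14,0,0],[8.5,-1.63,1.32,0,0],[8.5,-1.86,1.51,0,0],[8.5,-2.1,1.7,0,0],[8.5,-2.33,1.89,0,0],[8.5,-2.56,2.08,0,0],[8.5,-2.79,2.27,0,0],[8.5,-3.03,2.46,0,0],[8.5,-3.26,2.65,0,0],[8.5,-3.49,2.84,0,0],[8.5,-3.72,3.02,0,0],[8.5,-3.88,3.15,0,0]])

```text
time: 15.5
tool_pos: [0.4899, 0.0029, -0.0019]
tcp_rot: [-0.958, -2.981, 0.005]
wrist_force: [-11.0, 0.3, 2.2]
width: 0.994
grip_force: 0.9
```

```bash
python3 -c "
from h import *
st();cab()"
```

```text
t 15.5 tcp [489.9   2.9  -1.9] xhead 144.36 z [-0.011  0.    -1.   ] F [-11.    0.3   2.2] w 0.994
scene 2016 [588.2  32.3] [ 91.2 140.5] yaw rel -1.0 corner frame -96.5 -90.4
side 942 [590.2  29.2] [ 91.6 144.6] yaw rel -0.5 corner frame -94.6 -93.6
```

Request:
step_arm(motion=[[8.5,-0.23,0.19,0,0],[8.5,-0.47,0.38,0,0],[8.5,-0.7,0.57,0,0],[8.5,-0.93,0.76,0,0],[8.5,-1.16,0.95,0,0],[8.5,-1.4,1.13,0,0],[8.5,-1.63,1.32,0,0],[8.5,-1.86,1.51,0,0],[8.5,-2.02,1.64,0,0],[8.5,-2.17,1.76,0,0],[8.5,-2.33,1.89,0,0],[8.5,-2.48,2.02,0,0]])

```text
time: 16.8
tool_pos: [0.5206, 0.0047, -0.0022]
tcp_rot: [-0.957, -2.979, 0.006]
wrist_force: [-15.5, 0.6, 7.4]
width: 0.996
grip_force: 7.5
```

```bash
python3 -c "
from h import *
st();cab()"
```

```text
t 16.8 tcp [520.6   4.7  -2.2] xhead 144.36 z [-0.014  0.    -1.   ] F [-15.5   0.6   7.4] w 0.996
scene 2070 [617.3  29.3] [141.5  90.9] yaw rel -5.4 corner frame -67.6 -95.1
side 956 [619.   26.5] [144.5  92.2] yaw rel -5.9 corner frame -66.0 -98.0
```

Request:
step_arm(motion=[[8.5,-0.16,0.13,0,0],[8.5,-0.31,0.25,0,0],[8.5,-0.47,0.38,0,0],[8.5,-0.62,0.5,0,0],[8.5,-0.78,0.63,0,0],[8.5,-0.78,0.63,0,0]])

```text
time: 17.5
tool_pos: [0.5206, 0.005, -0.0049]
tcp_rot: [-0.947, -2.963, 0.017]
wrist_force: [-33.1, -1.5, 13.8]
width: 0.995
grip_force: 10.8
```

```bash
python3 -c "
from h import *
st();cab()"
```

```text
t 17.5 tcp [520.6   5.   -4.9] xhead 144.54 z [-0.033 -0.001 -0.999] F [-33.1  -1.5  13.8] w 0.995
scene 2067 [618.2  29.4] [140.5  90.9] yaw rel -5.5 corner frame -66.7 -95.0
side 934 [619.6  25.1] [145.1  92.3] yaw rel -5.1 corner frame -65.5 -99.4
```

The force went to 33 N with no motion, so it is jammed on the rail corner, or the body is close to the case with the cabinet turned about −5.5°. I back off and square it from the right-hand side near the back, where the turn gives more clearance.

Request:
step_arm(motion=[[8.5,1.0,-0.8,0,0],[8.5,2.2,-1.8,0,0],[8.5,2.2,-1.8,0,0],[8.5,2.2,-1.8,-5,0],[8.5,2.2,-1.8,-10,0],[8.5,2.2,-1.8,-15,0],[8.5,2.2,-1.8,-20,0],[8.5,2.2,-1.8,-25,0],[8.5,2.2,-1.8,-28,8],[8.5,2.2,-1.8,-28,16],[8.5,2.2,-1.8,-28,24],[8.5,2.2,-1.8,-28,32],[8.5,2.2,-1.8,-28,40],[8.5,2.2,-1.8,-28,48],[8.5,2.2,-1.8,-28,56],[8.5,2.2,-1.8,-28,64],[8.5,2.2,-1.8,-28,72],[8.5,2.2,-1.8,-28,80],[8.5,2.2,-1.8,-28,88],[8.5,2.2,-1.8,-28,88]])

```text
time: 19.6
tool_pos: [0.5099, 0.0032, 0.2808]
tcp_rot: [2.77, 1.48, 0.002]
wrist_force: [0.0, 1.1, 0.2]
width: 0.999
grip_force: 0.0
```

```bash
python3 -c "
from h import *
s,M=st();t=np.array([612,-135,281.]);go(*(t-s['tool_pos']*1000));cab()
for n in('scene','side'):
  a=np.load(n+'1.npz');rails(n,a['p'],a['d'])"
```

```text
t 19.6 tcp [509.9   3.2 280.8] xhead 56.23 z [ 0.001 -0.    -1.   ] F [0.  1.1 0.2] w 0.999
t 19.6 tcp [509.9   3.2 280.8] xhead 56.23 z [ 0.001 -0.    -1.   ] F [0.  1.1 0.2] w 0.999
tool cm [-5.810e+00  1.617e+01 -1.000e-02]
scene 2099 [617.8  29.1] [140.5  91.1] yaw rel -5.3 corner frame -67.1 -95.3
side 952 [619.1  23.8] [143.5  91.9] yaw rel -4.5 corner frame -66.1 -100.7
scene back 335 (array([702.6, -14.1]), array([ 28.1, 229.8]), 3.7, [[681.0, 100.0], [696.0, -130.0], [724.0, -128.0], [709.0, 101.0]])
scene fence 707 (array([572.2, 137.3]), array([186.9,  29.4]), 2.9, [[478.0, 147.0], [480.0, 118.0], [666.0, 127.0], [665.0, 157.0]])
side back 221 (array([706.2, -15.5]), array([ 29.2, 231.8]), 4.6, [[682.0, 99.0], [701.0, -132.0], [730.0, -130.0], [712.0, 101.0]])
side fence 35 (array([654.9, 141.5]), array([18.2, 33.6]), 2.5, [[645.0, 158.0], [647.0, 124.0], [665.0, 125.0], [663.0, 159.0]])
```

Request:
step_arm(motion=[[8.5,-1.4,4,0,8.5],[8.5,-2.8,8,0,17],[8.5,-4.3,12,0,25.5],[8.5,-5.8,16.2,0,34],[8.5,-5.8,16.2,0,42.5],[8.5,-5.8,16.2,0,51],[8.5,-5.8,16.2,0,59.5],[8.5,-5.8,16.2,0,68],[8.5,-5.8,16.2,0,76.5],[8.5,-5.8,16.2,0,85],[8.5,-5.8,16.2,0,93.5],[8.5,-5.8,16.2,0,104],[8.5,-5.8,16.2,0,104],[8.5,-5.8,16.2,0,104]])

```text
time: 21.1
tool_pos: [0.6117, -0.1351, 0.2803]
tcp_rot: [-2.874, 1.268, -0.0]
wrist_force: [-0.4, 0.1, -0.1]
width: 0.996
grip_force: 0.0
```

Request:
step_arm(motion=[[8.5,0,0,5,0],[8.5,0,0,10,0],[8.5,0,0,15,0],[8.5,0,0,19,0],[8.5,0,0,22,0],[8.5,0,0,25,0],[8.5,0,0,27,0],[8.5,0,0,28,0],[8.5,0,0,28,0],[8.5,0,0,28,0]])

```text
time: 22.1
tool_pos: [0.6123, -0.1353, 0.0012]
tcp_rot: [-2.873, 1.27, -0.002]
wrist_force: [0.1, -0.3, -0.2]
width: 0.992
grip_force: 0.0
```

Request:
step_arm(motion=[[8.5,-0.39,-0.32,0,0],[8.5,-0.77,-0.63,0,0],[8.5,-1.16,-0.95,0,0],[8.5,-1.55,-1.26,0,0],[8.5,-1.71,-1.39,0,0],[8.5,-1.86,-1.52,0,0],[8.5,-2.02,-1.64,0,0],[8.5,-2.17,-1.77,0,0],[8.5,-2.33,-1.9,0,0],[8.5,-2.48,-2.02,0,0],[8.5,-2.64,-2.15,0,0],[8.5,-2.79,-2.28,0,0]])

```text
time: 23.3
tool_pos: [0.6099, -0.1003, 0.0003]
tcp_rot: [2.871, -1.271, 0.002]
wrist_force: [0.7, -7.4, -2.0]
width: 0.999
grip_force: 0.0
```

```bash
python3 -c "
from h import *
st();cab()"
```

```text
t 23.3 tcp [ 6.099e+02 -1.003e+02  3.000e-01] xhead -47.76 z [ 0.001 -0.002 -1.   ] F [ 0.7 -7.4 -2. ] w 0.999
scene 2104 [618.1  29.7] [140.4  90.8] yaw rel -4.5 corner frame -66.8 -94.7
side 726 [630.4  26.3] [145.5  69.9] yaw rel -5.5 corner frame -54.7 -98.8
```

Request:
step_arm(motion=[[8.5,-0.16,-0.13,0,0],[8.5,-0.31,-0.25,0,0],[8.5,-0.46,-0.38,0,0],[8.5,-0.62,-0.5,0,0],[8.5,-0.77,-0.63,0,0],[8.5,-0.93,-0.76,0,0]])

```text
time: 24.0
tool_pos: [0.6103, -0.0892, 0.0009]
tcp_rot: [2.871, -1.273, 0.006]
wrist_force: [3.9, -9.6, -0.9]
width: 0.996
grip_force: 0.2
```

```bash
python3 -c "
from h import *
st();cab()"
```

```text
t 24.0 tcp [610.3 -89.2   0.9] xhead -47.82 z [ 0.003 -0.003 -1.   ] F [ 3.9 -9.6 -0.9] w 0.996
scene 2110 [616.4  38.4] [ 91.3 140.2] yaw rel -1.2 corner frame -68.0 -85.9
side 739 [618.4  35.9] [ 90.  144.7] yaw rel -1.0 corner frame -66.1 -88.5
```

Good: the yaw is down to about −1° and y is nearly seated. A little more.

Request:
step_arm(motion=[[8.5,-0.16,-0.13,0,0],[8.5,-0.31,-0.25,0,0],[8.5,-0.39,-0.32,0,0],[8.5,-0.46,-0.38,0,0],[8.5,-0.46,-0.38,0,0]])

```text
time: 24.6
tool_pos: [0.6108, -0.0865, 0.0014]
tcp_rot: [2.868, -1.273, 0.011]
wrist_force: [1.3, -19.9, -0.6]
width: 0.997
grip_force: 2.8
```

```bash
python3 -c "
from h import *
st();cab()"
```

```text
t 24.6 tcp [610.8 -86.5   1.4] xhead -47.86 z [ 0.005 -0.007 -1.   ] F [  1.3 -19.9  -0.6] w 0.997
scene 2116 [616.9  39.5] [ 91.  141.2] yaw rel 0.1 corner frame -67.4 -84.9
side 728 [619.1  36.2] [ 90.2 142.9] yaw rel 0.8 corner frame -65.4 -88.3
```

Request:
step_arm(motion=[[8.5,1.2,1.0,0,0],[8.5,2.3,1.9,0,0],[8.5,2.3,1.9,0,0],[8.5,2.3,1.9,-5,0],[8.5,2.3,1.9,-10,0],[8.5,2.3,1.9,-15,0],[8.5,2.3,1.9,-20,0],[8.5,2.3,1.9,-25,0],[8.5,2.3,1.9,-28,-8],[8.5,2.3,1.9,-28,-16],[8.5,2.3,1.9,-28,-24],[8.5,2.3,1.9,-28,-32],[8.5,2.3,1.9,-28,-40],[8.5,2.3,1.9,-28,-48],[8.5,2.3,1.9,-28,-56],[8.5,2.3,1.9,-28,-64],[8.5,2.3,1.9,-28,-72],[8.5,2.3,1.9,-28,-80],[8.5,2.3,1.9,-28,-88],[8.5,2.3,1.9,-28,-88]])

```text
time: 26.7
tool_pos: [0.6098, -0.1101, 0.2799]
tcp_rot: [-2.948, -1.082, 0.001]
wrist_force: [-0.4, 0.2, -0.0]
width: 0.998
grip_force: 0.0
```

```bash
python3 -c "
from h import *
s,M=st();t=np.array([495,-9,281.]);go(*(t-s['tool_pos']*1000));cab()"
```

```text
t 26.7 tcp [ 609.8 -110.1  279.9] xhead 40.32 z [-0.001  0.001 -1.   ] F [-0.4  0.2 -0. ] w 0.998
t 26.7 tcp [ 609.8 -110.1  279.9] xhead 40.32 z [-0.001  0.001 -1.   ] F [-0.4  0.2 -0. ] w 0.998
tool cm [ -2.21 -15.13  -0.09]
scene 2140 [616.7  40.2] [ 92.5 140.5] yaw rel -0.0 corner frame -67.6 -84.2
side 953 [618.8  37.1] [ 92.1 145.1] yaw rel -0.0 corner frame -65.6 -87.4
```

Request:
step_arm(motion=[[8.5,-0.6,-4,0,-8.5],[8.5,-1.1,-8,0,-17],[8.5,-1.7,-12,0,-25.5],[8.5,-2.2,-15.1,0,-34],[8.5,-2.2,-15.1,0,-42.5],[8.5,-2.2,-15.1,0,-51],[8.5,-2.2,-15.1,0,-59.5],[8.5,-2.2,-15.1,0,-68],[8.5,-2.2,-15.1,0,-76.5],[8.5,-2.2,-15.1,0,-85],[8.5,-2.2,-15.1,0,-93.5],[8.5,-2.2,-15.1,0,-104],[8.5,-2.2,-15.1,0,-104],[8.5,-2.2,-15.1,0,-104]])

```text
time: 28.2
tool_pos: [0.4955, -0.0097, 0.2803]
tcp_rot: [-0.967, -2.989, -0.0]
wrist_force: [0.2, -0.2, 0.2]
width: 0.996
grip_force: 0.0
```

Request:
step_arm(motion=[[8.5,0,0,5,0],[8.5,0,0,10,0],[8.5,0,0,15,0],[8.5,0,0,19,0],[8.5,0,0,22,0],[8.5,0,0,25,0],[8.5,0,0,27,0],[8.5,0,0,28,0],[8.5,0,0,28,0],[8.5,0,0,28,0]])

```text
time: 29.2
tool_pos: [0.4965, -0.0099, 0.0011]
tcp_rot: [0.965, 2.989, 0.001]
wrist_force: [-0.7, -1.1, 1.6]
width: 0.993
grip_force: 0.0
```

Request:
step_arm(motion=[[8.5,-0.39,0.32,0,0],[8.5,-0.78,0.63,0,0],[8.5,-1.16,0.95,0,0],[8.5,-1.32,1.07,0,0],[8.5,-1.48,1.2,0,0],[8.5,-1.63,1.32,0,0],[8.5,-1.79,1.45,0,0],[8.5,-1.94,1.58,0,0]])

```text
time: 30.0
tool_pos: [0.5197, -0.0084, -0.0]
tcp_rot: [-0.963, -2.988, 0.001]
wrist_force: [-5.5, -0.8, 1.2]
width: 0.997
grip_force: 0.0
```

```bash
python3 -c "
from h import *
st();cab()"
```

```text
t 30.0 tcp [519.7  -8.4  -0. ] xhead 144.29 z [-0.002 -0.    -1.   ] F [-5.5 -0.8  1.2] w 0.997
scene 2104 [617.   40.2] [ 91.2 139.9] yaw rel 0.6 corner frame -67.3 -84.2
side 957 [618.8  36.4] [ 90.9 145.5] yaw rel 0.5 corner frame -65.7 -88.1
```

Request:
step_arm(motion=[[8.5,-0.16,0.13,0,0],[8.5,-0.31,0.25,0,0],[8.5,-0.47,0.38,0,0],[8.5,-0.54,0.44,0,0],[8.5,-0.62,0.5,0,0],[8.5,-0.62,0.5,0,0]])

```text
time: 30.7
tool_pos: [0.5235, -0.0079, -0.0017]
tcp_rot: [-0.959, -2.982, 0.005]
wrist_force: [-10.1, -0.6, 2.3]
width: 0.998
grip_force: 0.3
```

```bash
python3 -c "
from h import *
st();cab()"
```

```text
t 30.7 tcp [523.5  -7.9  -1.7] xhead 144.34 z [-0.01 -0.   -1.  ] F [-10.1  -0.6   2.3] w 0.998
scene 2110 [621.2  40.1] [ 90.4 140.3] yaw rel -0.0 corner frame -63.1 -84.5
side 977 [622.3  37. ] [ 92.3 145.1] yaw rel 0.2 corner frame -62.1 -87.7
```

Request:
step_arm(motion=[[8.5,-0.16,0.13,0,0],[8.5,-0.31,0.25,0,0],[8.5,-0.39,0.32,0,0],[8.5,-0.39,0.32,0,0]])

```text
time: 31.2
tool_pos: [0.5269, -0.0076, -0.0023]
tcp_rot: [-0.957, -2.979, 0.007]
wrist_force: [-13.3, -1.0, 2.1]
width: 0.996
grip_force: 0.4
```

```bash
python3 -c "
from h import *
st();cab()"
```

```text
t 31.2 tcp [526.9  -7.6  -2.3] xhead 144.37 z [-0.013 -0.    -1.   ] F [-13.3  -1.    2.1] w 0.996
scene 2120 [624.3  40.3] [ 91.1 140.1] yaw rel -0.1 corner frame -60.0 -84.5
side 973 [625.6  35.7] [ 92.6 144.7] yaw rel 0.1 corner frame -58.9 -89.2
```

Request:
step_arm(motion=[[8.5,-0.16,0.13,0,0],[8.5,-0.31,0.25,0,0],[8.5,-0.31,0.25,0,0]])

```text
time: 31.6
tool_pos: [0.5266, -0.0072, -0.004]
tcp_rot: [-0.953, -2.973, 0.01]
wrist_force: [-18.6, -0.5, 1.1]
width: 0.994
grip_force: 0.4
```

```bash
python3 -c "
from h import *
st();cab()"
```

```text
t 31.6 tcp [526.6  -7.2  -4. ] xhead 144.44 z [-0.021 -0.    -1.   ] F [-18.6  -0.5   1.1] w 0.994
scene 2131 [624.7  39.9] [ 91.  140.6] yaw rel -0.2 corner frame -59.6 -84.9
side 979 [626.2  36.4] [ 91.4 144.8] yaw rel -0.3 corner frame -58.3 -88.5
```

Request:
step_arm(motion=[[8.5,-0.16,0.13,0,0],[8.5,-0.23,0.19,0,0],[8.5,-0.23,0.19,0,0]])

```text
time: 32.0
tool_pos: [0.5264, -0.007, -0.0053]
tcp_rot: [-0.95, -2.968, 0.013]
wrist_force: [-23.8, -1.6, -0.1]
width: 0.995
grip_force: 1.4
```

Request:
step_arm(motion=[[8.5,1.0,-0.8,0,0],[8.5,2.2,-1.8,0,0],[8.5,2.2,-1.8,0,0],[8.5,2.2,-1.8,-5,0],[8.5,2.2,-1.8,-10,0],[8.5,2.2,-1.8,-15,0],[8.5,2.2,-1.8,-20,0],[8.5,2.2,-1.8,-25,0],[8.5,2.2,-1.8,-28,8],[8.5,2.2,-1.8,-28,16],[8.5,2.2,-1.8,-28,24],[8.5,2.2,-1.8,-28,32],[8.5,2.2,-1.8,-28,40],[8.5,2.2,-1.8,-28,48],[8.5,2.2,-1.8,-28,56],[8.5,2.2,-1.8,-28,64],[8.5,2.2,-1.8,-28,72],[8.5,2.2,-1.8,-28,80],[8.5,2.2,-1.8,-28,88],[8.5,2.2,-1.8,-28,88]])

```text
time: 34.0
tool_pos: [0.5134, -0.009, 0.2812]
tcp_rot: [2.77, 1.48, 0.003]
wrist_force: [0.3, -0.3, 1.2]
width: 0.992
grip_force: 0.0
```

Run:
```python
from h import *
s,M=st();t=np.array([610,-122,281.]);go(*(t-s['tool_pos']*1000));cab()
a=np.load("scene1.npz")["p"][160:310,240:440,::-1]; b=np.load("side1.npz")["p"][150:300,230:430,::-1]
cv2.imwrite("pics/fin1.png",np.vstack([cv2.resize(i,(400,300),interpolation=cv2.INTER_CUBIC) for i in(a,b)]))
```

```text
t 34.0 tcp [513.4  -9.  281.2] xhead 56.23 z [ 0.003  0.    -1.   ] F [ 0.3 -0.3  1.2] w 0.992
t 34.0 tcp [513.4  -9.  281.2] xhead 56.23 z [ 0.003  0.    -1.   ] F [ 0.3 -0.3  1.2] w 0.992
tool cm [-4.02 14.32  0.04]
scene 2136 [624.4  40.3] [ 91.1 139.9] yaw rel 0.1 corner frame -59.9 -84.5
side 962 [626.1  37.2] [ 92.3 145.7] yaw rel 0.4 corner frame -58.3 -87.7
```

View pics/fin1.png

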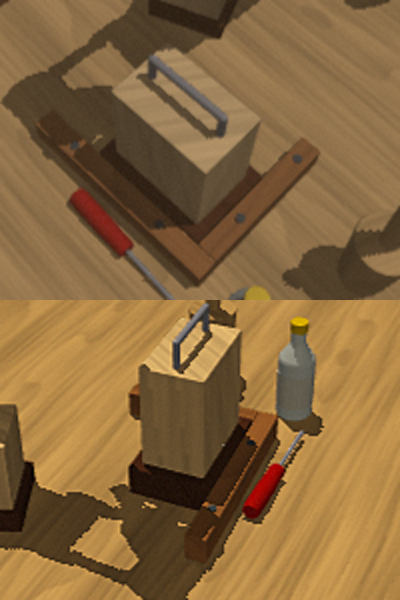

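Both views show the cabinet's plinth tight in the L (corner at (200,265) in the upper half), with the glue bottle and screwdriver undisturbed. One final gentle +y press will confirm fence contact.

Request:
step_arm(motion=[[8.5,-1.2,3.5,0,8.5],[8.5,-2.4,7,0,17],[8.5,-3.6,10.5,0,25.5],[8.5,-4.7,13.2,0,34],[8.5,-4.7,13.2,0,42.5],[8.5,-4.7,13.2,0,51],[8.5,-4.7,13.2,0,59.5],[8.5,-4.7,13.2,0,68],[8.5,-4.7,13.2,0,76.5],[8.5,-4.7,13.2,0,85],[8.5,-4.7,13.2,0,93.5],[8.5,-4.7,13.2,0,104],[8.5,-4.7,13.2,0,104],[8.5,-4.7,13.2,0,104]])

```text
time: 35.5
tool_pos: [0.5962, -0.1214, 0.2805]
tcp_rot: [-2.874, 1.268, -0.001]
wrist_force: [-0.7, -0.7, 0.1]
width: 0.998
grip_force: 0.0
```

Request:
step_arm(motion=[[8.5,0,0,5,0],[8.5,0,0,10,0],[8.5,0,0,15,0],[8.5,0,0,19,0],[8.5,0,0,22,0],[8.5,0,0,25,0],[8.5,0,0,27,0],[8.5,0,0,28,0],[8.5,0,0,28,0],[8.5,0,0,28,0]])

```text
time: 36.5
tool_pos: [0.5968, -0.1216, 0.0012]
tcp_rot: [-2.873, 1.27, -0.002]
wrist_force: [-0.2, -0.4, 0.3]
width: 0.994
grip_force: 0.0
```

Request:
step_arm(motion=[[8.5,-0.39,-0.32,0,0],[8.5,-0.77,-0.63,0,0],[8.5,-1.16,-0.95,0,0],[8.5,-1.55,-1.26,0,0],[8.5,-1.86,-1.52,0,0],[8.5,-2.02,-1.64,0,0],[8.5,-2.17,-1.77,0,0],[8.5,-2.33,-1.9,0,0],[8.5,-2.48,-2.02,0,0],[8.5,-2.48,-2.02,0,0]])

```text
time: 37.5
tool_pos: [0.5941, -0.0893, 0.0002]
tcp_rot: [2.873, -1.271, -0.0]
wrist_force: [0.1, -0.4, -0.9]
width: 0.993
grip_force: 0.0
```

Request:
step_arm(motion=[[8.5,-0.16,-0.13,0,0],[8.5,-0.31,-0.25,0,0],[8.5,-0.46,-0.38,0,0],[8.5,-0.54,-0.44,0,0],[8.5,-0.62,-0.5,0,0],[8.5,-0.62,-0.5,0,0]])

```text
time: 38.1
tool_pos: [0.5941, -0.0876, 0.0006]
tcp_rot: [2.866, -1.271, 0.007]
wrist_force: [-0.8, -22.9, -1.7]
width: 0.996
grip_force: 3.5
```

```bash
python3 -c "
from h import *
st();cab()"
```

```text
t 38.1 tcp [594.1 -87.6   0.6] xhead -47.85 z [ 0.001 -0.007 -1.   ] F [ -0.8 -22.9  -1.7] w 0.996
scene 2161 [624.3  40.4] [ 91.4 140.6] yaw rel 0.3 corner frame -60.0 -84.4
side 897 [626.8  35.2] [ 91.1 144.2] yaw rel 1.2 corner frame -57.8 -89.7
```

It pressed to 23 N without moving, so the fence contact is firm. Retreating.

Request:
step_arm(motion=[[8.5,1.2,1.0,0,0],[8.5,2.7,2.2,0,0],[8.5,3.5,2.8,0,0],[8.5,3.5,2.8,-5,0],[8.5,3.5,2.8,-10,0],[8.5,3.5,2.8,-15,0],[8.5,3.5,2.8,-20,0],[8.5,3.5,2.8,-25,0],[8.5,6,5,-28,0],[8.5,9,8,-28,0],[8.5,9,8,-28,0],[8.5,9,8,-28,0]])

```text
time: 39.4
tool_pos: [0.5946, -0.2023, 0.28]
tcp_rot: [-2.871, 1.274, 0.001]
wrist_force: [-1.2, 0.3, 0.3]
width: 0.997
grip_force: 0.0
```

Run:
```python
from h import *
st();cab()
a=np.load("scene1.npz")["p"][120:320,200:460,::-1]
cv2.imwrite("pics/fin2.png",cv2.resize(a,(780,600),interpolation=cv2.INTER_CUBIC))
```

```text
t 39.4 tcp [ 594.6 -202.3  280. ] xhead -47.84 z [-0.     0.001 -1.   ] F [-1.2  0.3  0.3] w 0.997
scene 2157 [624.7  40.5] [ 91.3 140. ] yaw rel 0.1 corner frame -59.6 -84.3
side 977 [626.1  36.7] [ 91.4 146.3] yaw rel 0.7 corner frame -58.4 -88.2
```

View pics/fin2.png

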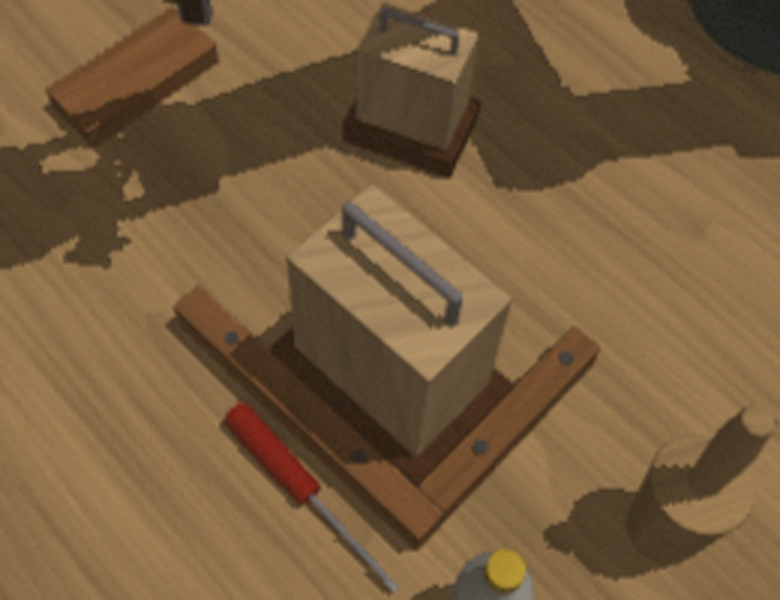

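The plinth is flush along the back rail and the fence, with its corner at (420,480). The mallet, glue bottle, offcut and screwdriver are where they were, and the gripper is clear.

```bash
python3 -c "
from workcell import bot
print(bot.finish_job())"
```

```text
the job is handed in; nothing more can be done
None
```

The cabinet is seated square in the corner, flush to the back rail and the end fence to within what the cameras can resolve. The final presses reached 24 N on the rail and 23 N on the fence without it moving, the gripper never touched the handle, and the job was handed in at about 39 s; one earlier push that jammed at 33 N may have brought the gripper body against the case.

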